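# Push the ammonite crate home in its racking lane

## Task

Push the green crate that carries the ammonite along the steel deck and down the lane between the two blue guide rails until it is fully home against the rubber buffer, then draw the hand clear. Only push it with the fingers from outside: straighten and centre it before the mouth so that neither the crate nor the robot ever touches a rail, never lift or tip the crate, and keep off the ammonite. Leave the jar, the loose rock and the brush where they are.

Things in the scene. Friction and masses are not known exactly. Their poses are not given: they have to be found in the camera images.
- lane: Fixed steel deck, its top 12 mm above the table. Origin: middle of the lane's mouth, at table height. x points down the lane (push direction), y to the left of that, z up. The deck spans x -280 to 260, y -160 to 160 mm; before the mouth it is open. The lane runs from x = 0 to the buffer at x = 244 mm, centred on y = 0, 119 mm wide between the rails.
- stop: Fixed grey end stop, 143 mm wide, 40 mm high above the deck, with a black rubber buffer on its face towards the mouth. Origin: on the deck's top, 6 mm beyond the buffer's face.
- rail_left: Blue guide rail at the lane's +y side, 250 long x 12 thick x 25 mm high above the deck, fixed to the deck. Origin: near (mouth) end, middle of its thickness, on the deck's top; its x axis runs along it. Its inner face is 6 mm from the origin, at lane y = +59.5 mm.
- rail_right: The same blue rail at the -y side; its inner face is at lane y = -59.5 mm.
- lane_mouth (a point): Middle of the mouth on the deck's top (a yellow line across the deck).
- lane_home (a point): Point on the deck's top in the middle of the lane, 179 mm in from the mouth: the crate's origin lies here when it is home against the buffer and centred.
- crate: Loose open dark-green crate, 130 (its x) x 96 (its y) x 60 mm high, 0.4 to 0.8 kg. Origin: centre of its underside. Starts on the open deck before the mouth, its x axis roughly down the lane but off-centre and askew. Slides with dry friction and stays where left. Its walls are upright, flat and stand 35 mm higher than the rails; a pale bed fills it to 13 mm below the rim.
- ammonite: Brown coiled fossil, 60 mm across, 21 mm thick, fixed in the middle of the crate's bed; its top is 68 mm above the crate's underside, 8 mm proud of the rim (its highest coil 10 mm). Origin: centre of its underside. Not to be touched.
- jar: Loose white jar with red cap, 52 mm across, 75 mm high, on the deck outside one rail. Origin: centre of its underside. Leave alone.
- rock: Loose light-brown rock, about 58 mm across, 38 mm high, on the deck outside the other rail. Origin: centre of its underside. Leave alone.
- brush: Loose blue-handled brush lying on the table near the deck. Origin: centre of its underside. Leave alone.
Not all that is in view belongs to the job. Leave any purple or yellow look-alike of the crate alone.

How it is judged:
By the outcome, as a careful person would: the job done as asked, in the order asked, and still so for the second after the job is handed in, with the robot touching nothing.
It also fails if it takes over 72 s, if anything falls off the work surface, if the arm or the gripper's body presses on something with over 40 N, if the wrist force passes 120 N, or if a joint passes its speed limit or range.

## Robot

A 7-joint arm with a two-finger parallel gripper is mounted at the origin on the work surface. World frame = base frame: x ahead of the robot, y to its left, z up, the work surface at z = 0. Lengths are in m, angles in rad, forces in N, time in s.
With the tool pointing down it reaches from about 0.4 to 0.875 m from the base axis. Payload 6.5 kg.
Tool frame: the origin (TCP) lies where the fingers leave the gripper's body, on its centre line; the fingertips stand 64 mm ahead of it and the grasp point (between the pads) lies 45 mm ahead of it; z points along the fingers, y is the line along which they close (so a half turn about z gives the same grasp; the last joint's range is limited). The gripper opens to 88 mm and grips with 3 to 60 N. Pads are 18 mm wide; open, the fingers measure 123 mm over their backs; the gripper's body (75 mm by 187 mm) begins 45 mm behind the grasp point.
Start: joints at [-0.066, 0.536, -0.004, 1.538, 0.003, 1.067, -0.071], TCP at [0.65, 0, 0.303] pointing down, gripper open.
Joint ranges: [-2.7, 2.7], [-0.37, 2.16], [-1.27, 1.26], [0.24, 2.4], [-1.31, 4.45], [0.19, 1.91], [-2.76, 2.76]. Speed limits (rad/s): [2.39, 2.39, 3.14, 3.14, 3.14, 3.14, 3.14].

## Interface

Orientations are given as a unit quaternion [x, y, z, w].
In Python, from rig import read_state, grab_frame, finish_job gives the robot as it stands.
- The arm moves only by the tool creep_tool, called after "Call:" as a command line: name --pt "numbers of a row" for each row, then --argument value for the rest. Schema: {"type":"object","properties":{"motion":{"type":"array","items":{"type":"object","properties":{"sx":{"type":"number"},"sy":{"type":"number"},"sz":{"type":"number"},"drx":{"type":"number"},"dry":{"type":"number"},"drz":{"type":"number"}},"additionalProperties":false},"minItems":1,"maxItems":20},"finger_gap":{"type":"number"},"grip_force":{"type":"number"},"only":{"type":"string"},"quiet":{"type":"boolean"},"lines":{"type":"string"}},"required":["motion"],"additionalProperties":false}. motion is a list of rows, 1 to 20 of them, each an object with the fields sx, sy, sz (the shift in shares of 0.75 m (1.0 is 0.75 m)), drx, dry, drz (a rotation vector in normalised numbers (1 is 120 degrees)); a field left out counts as zero; each row shifts and turns the commanded pose from where the row before left it, along the tool's axes as they then stand; what a row does not reach is not made up. A row lasts 1/12 s, in which the tool goes at most 0.0417 m and 0.125 rad, less where a joint would pass 70% of its speed; a pose out of reach is approached as far as the arm can. finger_gap is the opening from 0.0 (shut) to 1.0 (fully open), set as the call begins (left out keeps the last). The fingers move at their own pace and stop on an object; grip_force is the grip in N (left out, the last holds). Time passes only in rows, so rows that do not move let the fingers close. The tool returns the time, the measured TCP pose, the force, the opening and the grip force at its end. only (a regular expression) keeps the lines of the reply that match it, lines (a string "A,B") keeps lines A to B, and quiet returns only ok. Input that does not fit is refused with a message, and nothing moves.
- read_state(): the state, without advancing time (a new reading comes with each control period).
- grab_frame(name): name is "scene" or "side" or "wrist"; returns a dict with "color" (480x640x3 uint8, red, green, blue), "z_map" (480x640 float32, m along the optical axis (not along the pixel's ray), 0 where there is no reading), "fov_y" (degrees; the focal length in pixels is half the picture's height over the tangent of half this angle, whatever the lens; pixels are square), "cx", "cy" (the principal point, pixels), "xyz" and "orientation" of the camera in the world; the wrist camera has in their place "tool_from_camera" (4x4, takes a point from camera to tool coordinates, whose origin is the TCP and whose axes are the flange's). Camera axes: x right, y up, looking along -z (the intrinsics and any distortion apply to the point x, -y, -z); pixel columns grow to the right and rows downward; lengths in m; the calibration is good to about 2 mm. A picture is of the moment at which its call begins: read the wrist's pose just before it.
- finish_job(): hands the job in; it is judged then, once.
The state is a dict: "time_s": time; "q": joint angles; "qvel": joint speeds; "joint_torque": joint torques, N m; "tcp_pos": TCP position; "orientation": TCP orientation; "ft_force": force on the tool from outside, world axes, zero at the start; "ft_torque": the same for the moment, N m; "opening": opening from 0.0 (shut) to 1.0 (fully open); "grip_force": force on a finger pad.
Only numpy, scipy, OpenCV 4.12 (cv2) and the standard library are available. Lean on these libraries where they do the work, as an engineer would, in place of code of your own. Each camera call takes 0.05 s, during which the arm holds its last target. There are 200 camera calls.

## Working session

There is one attempt and no reset: what is moved stays moved. The work goes in short steps, Python scripts to look and compute and a tool call to move; the robot and the scene stay as the last step left them, time stands still between calls to the robot, and variables do not carry over. Pictures are saved under pics/ and viewed, at most 10 in all, crops included, and the job is handed in when it is done.

```bash
mkdir -p pics; ls
```

Create h.py:
```python
import numpy as np, cv2
from rig import read_state, grab_frame, finish_job
from scipy.spatial.transform import Rotation as R
def cam(f):
    if "xyz" in f: return R.from_quat(f["orientation"]).as_matrix(), np.array(f["xyz"])
    s=f["state"]; T=np.array(f["tool_from_camera"]); Rt=R.from_quat(s["orientation"]).as_matrix()
    return Rt@T[:3,:3], Rt@T[:3,3]+np.array(s["tcp_pos"])
def grab(n):
    s=read_state(); f=grab_frame(n); f["state"]=s; return f
def cloud(f):
    z=f["z_map"]; h,w=z.shape; F=h/2/np.tan(np.radians(f["fov_y"])/2)
    v,u=np.mgrid[:h,:w]
    p=np.stack([(u-f["cx"])/F*z,-(v-f["cy"])/F*z,-z],-1)
    A,t=cam(f); return p@A.T+t
def save(f,n): cv2.imwrite("pics/"+n,f["color"][:,:,::-1])
```

Run:
```python
from h import *
for n in ("scene","side"):
    f=grab(n); save(f,n+"1.png"); print(n,{k:v for k,v in f.items() if k not in("color","z_map","state")})
    np.savez(n+"1.npz",c=f["color"],p=cloud(f))
```

```text
pics
scene {'fov_y': 57.72727520136747, 'cx': 318.592619351262, 'cy': 240.96706720728858, 'xyz': array([1.16435462, 0.08278629, 0.69587587]), 'orientation': array([0.27370189, 0.30422088, 0.69130267, 0.59551452])}
side {'fov_y': 42.15801756206797, 'cx': 315.44972952888514, 'cy': 235.48692870738873, 'xyz': array([0.04260353, 1.11719695, 0.81471292]), 'orientation': array([-0.09392315,  0.48080036,  0.85519487, -0.16926665])}
```

View pics/scene1.png

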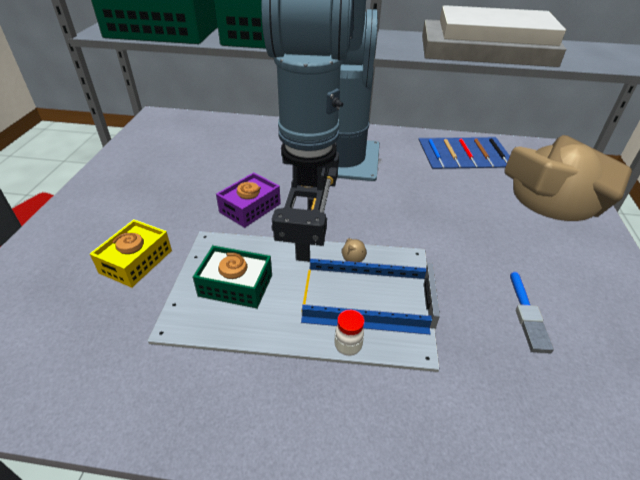

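View pics/side1.png

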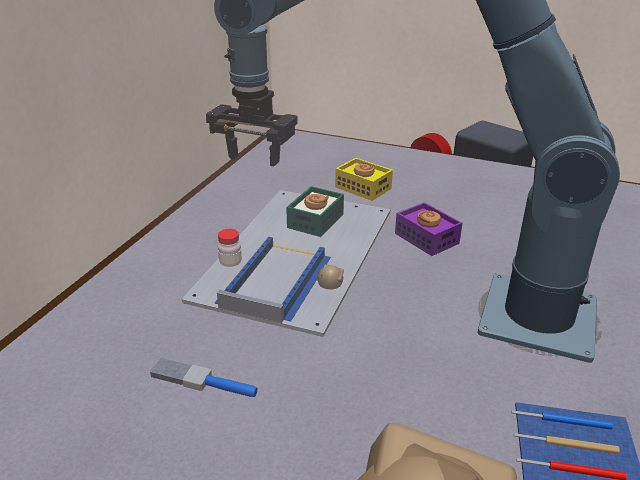

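Scene view: green crate at (233,275), yellow mouth line at (306,287), rails running right to the stop at (432,300), jar at (350,330), rock at (354,250). The side view agrees, with the lane pointing along world +y. Next I measure the lane and crate poses.

Add to h.py:
```python
def hsv(c): return cv2.cvtColor(c,cv2.COLOR_RGB2HSV)
def rect(pts):
    (c,s,a)=cv2.minAreaRect((pts*1000).astype(np.float32)); return np.round(c,1),np.round(s,1),a
def crate(c,p,near=None,zr=(0.066,0.078)):
    """rim of the green crate: centre (mm), size, angle"""
    h=hsv(c); m=(h[...,0]>60)&(h[...,0]<90)&(h[...,1]>100)&(p[...,2]>zr[0])&(p[...,2]<zr[1])&(p[...,0]>.4)&(p[...,0]<.95)&(abs(p[...,1])<.5)
    n,l,st,_=cv2.connectedComponentsWithStats(cv2.dilate(m.astype(np.uint8),np.ones((3,3))))
    k=1+np.argmax(st[1:,4]); return p[m&(l==k)]
```

Run:
```python
from h import *
for n in("scene","side"):
    d=np.load(n+"1.npz"); c,p=d["c"],d["p"]; h=hsv(c); H,S,V=[h[...,i] for i in range(3)]; x,y,z=[p[...,i] for i in range(3)]
    g=crate(c,p); print(n,"crate",len(g),rect(g[:,:2]),np.median(g[:,2]))
    reg=(x>.4)&(x<.95)&(abs(y)<.5)
    b=reg&(H>100)&(H<125)&(S>120)&(z>.03)&(z<.042)
    k,l,st,_=cv2.connectedComponentsWithStats(b.astype(np.uint8))
    for i in range(1,k):
        if st[i,4]>80: q=p[l==i]; print(" rail",st[i],rect(q[:,:2]),np.median(q[:,2]))
    yl=reg&(H>18)&(H<32)&(S>120)&(z<.016)&(z>.008)&(y>-.25)
    q=p[yl]; print(" yellow",len(q),rect(q[:,:2]) if len(q) else "")
    r=reg&((H<6)|(H>174))&(S>150)&(z>.06); print(" jar",p[r].mean(0).round(3))
```

```text
scene crate 502 (array([ 570.1, -167.7]), array([130.2,  97.9]), 85.02592468261719) 0.07024953721336669
 rail [310 259 116  15 569] (array([489. , 102.9]), array([ 14.7, 247.8]), 2.8862853050231934) 0.035627339487214416
 rail [302 305  44   9 238] (array([622.8,  25.7]), array([12.3, 83.9]), 2.6399741172790527) 0.035863042061008765
 rail [357 310  75  12 424] (array([617.5, 161.9]), array([ 13.6, 142.3]), 2.8480474948883057) 0.03594308720761408
 yellow 92 (array([548.6, -19.7]), array([96.8,  5.4]), 2.3682861328125)
 jar [0.686 0.08  0.085]
side crate 123 (array([ 569.6, -170.4]), array([139.5,  97.7]), 83.99610900878906) 0.07333077318534142
 rail [226 237  46  55 227] (array([618.3,  98.4]), array([ 12.2, 229.8]), 2.669686794281006) 0.03796387027742287
 rail [283 247  41  62 266] (array([487.8,  96.8]), array([ 12.5, 242. ]), 2.083754539489746) 0.03783446800981488
 yellow 50 (array([563. , -20.9]), array([104.3,  12. ]), 0.08759774267673492)
 jar [0.68  0.08  0.088]
```

Run:
```python
from h import *
s=read_state(); Rm=R.from_quat(s["orientation"]).as_matrix(); print(Rm.round(3),s["tcp_pos"],s["opening"])
u=np.array([-.0454,.999,0]); 
tgt=np.array([.571,-.275,.200]); print("tool delta",(Rm.T@(tgt-s["tcp_pos"])).round(4))
# need tool y axis perpendicular to lane (parallel n), z down
for sg in(1,-1):
    y=sg*np.array([.999,.0454,0]); z=np.array([0,0,-1.]); x=np.cross(y,z)
    print(sg,R.from_matrix(Rm.T@np.stack([x,y,z],1)).as_rotvec().round(4))
```

```text
[[-0.     1.    -0.001]
 [ 1.     0.    -0.   ]
 [-0.    -0.001 -1.   ]] [ 6.49577342e-01 -1.09274552e-05  3.01948821e-01] 0.9959434231121608
tool delta [-0.275  -0.0785  0.1021]
1 [-0.0015  0.0001 -0.0453]
-1 [1.0000e-04 2.3000e-03 3.0963e+00]
```

The manual's scale: shifts go in shares of 0.75 m and turns go in shares of 120 degrees. Converting my numbers, -0.035 m / 0.75 = -0.0467, -0.01 m / 0.75 = -0.0133, -0.0453 rad / 2.0944 = -0.0216.

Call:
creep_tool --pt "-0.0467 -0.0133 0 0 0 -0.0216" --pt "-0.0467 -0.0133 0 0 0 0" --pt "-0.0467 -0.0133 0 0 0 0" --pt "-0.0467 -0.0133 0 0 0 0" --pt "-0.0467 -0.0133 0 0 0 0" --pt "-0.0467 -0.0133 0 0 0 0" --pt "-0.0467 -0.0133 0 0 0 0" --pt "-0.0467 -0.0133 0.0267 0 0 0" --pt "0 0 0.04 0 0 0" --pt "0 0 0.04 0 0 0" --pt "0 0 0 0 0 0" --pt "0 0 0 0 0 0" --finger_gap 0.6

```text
refused: motion[0]: [-0.0467, -0.0133, 0, 0, 0, -0.0216] is not of type 'object' (schema: type "object"). Nothing was moved.
```

I used the wrong layout. The manual says a list of objects with named fields; once more.

Call:
creep_tool --motion '[{"sx": -0.0467,"sy": -0.0133,"drz": -0.0216},{"sx": -0.0467,"sy": -0.0133},{"sx": -0.0467,"sy": -0.0133},{"sx": -0.0467,"sy": -0.0133},{"sx": -0.0467,"sy": -0.0133},{"sx": -0.0467,"sy": -0.0133},{"sx": -0.0467,"sy": -0.0133},{"sx": -0.0467,"sy": -0.0133,"sz": 0.0267},{"sz": 0.04},{"sz": 0.04},{},{}]' --finger_gap 0.6

```text
time_s: 1.1
tcp_pos: [0.5803, -0.2821, 0.2214]
orientation: [0.691, 0.723, -0.001, -0.002]
ft_force: [0.8, -0.6, 0.9]
opening: 0.599
grip_force: 0.0
```

Add to h.py:
```python
def lane(c,p):
    """robust lane frame from the rails' tops: heading and mouth centre (mm)"""
    h=hsv(c); x,y,z=[p[...,i] for i in range(3)]
    b=(h[...,0]>100)&(h[...,0]<125)&(h[...,1]>120)&(z>.032)&(z<.042)&(y>-.06)&(y<.27)
    out=[]
    for lo,hi in((.46,.53),(.59,.65)):
        q=p[b&(x>lo)&(x<hi)][:,:2]*1000
        out.append((len(q),)+rect(q/1000)+(np.round(cv2.fitLine(q.astype(np.float32),cv2.DIST_HUBER,0,.01,.01).ravel(),3),))
    return out
```

Run:
```python
from h import *
for n in("scene","side"):
    f=grab(n); save(f,n+"2.png"); p=cloud(f); c=f["color"]
    print(n); [print(o) for o in lane(c,p)]
    g=crate(c,p); print("crate",len(g),rect(g[:,:2]))
```

```text
scene
(487, array([488.6, 102.6]), array([ 14.5, 247. ]), 1.7578938007354736, array([ 3.70000e-02, -9.99000e-01,  4.90739e+02,  1.05855e+02],
      dtype=float32))
(594, array([619.9, 108.4]), array([ 13.9, 249.4]), 2.738551378250122, array([ 3.90000e-02, -9.99000e-01,  6.20342e+02,  1.14548e+02],
      dtype=float32))
crate 510 (array([ 570.2, -167.6]), array([130.,  97.]), 84.34443664550781)
side
(263, array([487.5,  99.4]), array([ 13.8, 241.2]), 2.773024082183838, array([ 4.50000e-02, -9.99000e-01,  4.86632e+02,  1.04406e+02],
      dtype=float32))
(234, array([618.8, 100.2]), array([ 14.2, 233.1]), 2.733241319656372, array([ 4.70000e-02, -9.99000e-01,  6.17658e+02,  1.07964e+02],
      dtype=float32))
crate 125 (array([ 569.7, -170.5]), array([137.4,  97.8]), 84.62181091308594)
```

View pics/scene2.png

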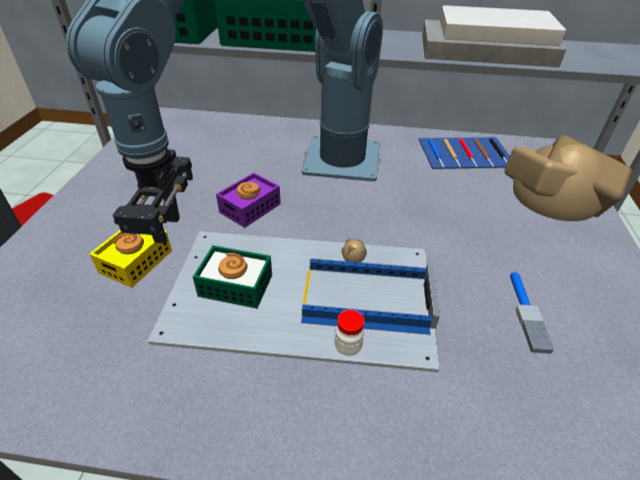

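The view is clear: both rails are fully visible, the crate is untouched at (233,275), and the yellow crate at (130,255) is behind the hand. I'll check its distance before lowering.

Run:
```python
from h import *
f=grab("scene");p=cloud(f);h=hsv(f["color"])
m=(h[...,0]>24)&(h[...,0]<33)&(h[...,1]>150)&(p[...,1]<-.2)&(p[...,2]>.02)&(p[...,2]<.1)
q=p[m];print(rect(q[:,:2]),cv2.boxPoints(cv2.minAreaRect((q[:,:2]*1000).astype(np.float32))).round(),q[:,2].max())
```

```text
(array([ 523.4, -414.3]), array([ 99.2, 132.2]), 72.71833801269531) [[ 446. -442.]
 [ 572. -481.]
 [ 601. -387.]
 [ 475. -347.]] 0.06516080847776595
```

Clear. Lower the hand behind the crate.

Converted, 0.035 m / 0.75 = 0.0467, 0.03 m / 0.75 = 0.04.

Call:
creep_tool --motion '[{"sx": 0.0267,"sy": -0.0133},{"sz": 0.0467},{"sz": 0.0467},{"sz": 0.04},{"sz": 0.02},{},{}]'

```text
time_s: 1.83
tcp_pos: [0.5712, -0.2634, 0.1089]
orientation: [0.691, 0.723, 0.0, 0.001]
ft_force: [0.9, -0.7, 0.6]
opening: 0.598
grip_force: 0.0
```

Converted, 0.005 m / 0.75 = 0.0067, 0.004 m / 0.75 = 0.0053.

Call:
creep_tool --motion '[{"sx": 0.0067},{"sx": 0.0067},{"sx": 0.0053},{"sx": 0.0053},{"sx": 0.0053},{"sx": 0.0053},{"sx": 0.0053},{"sx": 0.0053},{},{}]'

```text
time_s: 2.67
tcp_pos: [0.5698, -0.2301, 0.1088]
orientation: [0.691, 0.723, 0.0, 0.001]
ft_force: [2.1, -3.2, 2.2]
opening: 0.599
grip_force: 1.8
```

Create m.py:
```python
from h import *
import sys
a=.043; u=np.array([-np.sin(a),np.cos(a)]); nn=np.array([-np.cos(a),-np.sin(a)])
M={"scene":np.array([555.6,108]),"side":np.array([552.1,108])}  # centreline point per camera
for n in("scene","side"):
    f=grab(n); save(f,n+sys.argv[1]+".png"); p=cloud(f); g=crate(f["color"],p)
    c,s,ang=rect(g[:,:2]); ang=ang if s[0]>s[1] else ang+90
    d=c-M[n]; print(n,len(g),"crate",c,s,"lane x %.1f y %.1f yaw %.1f"%(d@u+127.5,d@nn,ang-90-np.degrees(a)))
s=read_state(); d=np.array(s["tcp_pos"][:2])*1000-[553.9,108]; Rm=R.from_quat(s["orientation"]).as_matrix()
print("tcp lane x %.1f y %.1f z %.1f"%(d@u+127.5,d@nn,s["tcp_pos"][2]*1e3),"hand yaw",np.degrees(np.arctan2(Rm[1,0],Rm[0,0])-a-np.pi/2).round(2),"ft",np.round(s["ft_force"],1))
```

```bash
python3 m.py 3
```

```text
scene 474 crate [ 563.7 -152.5] [131.   96.8] lane x -133.1 y 3.1 yaw -2.6
side 141 crate [ 564.2 -153.3] [ 98.1 133.5] lane x -134.1 y -0.9 yaw -2.4
tcp lane x -210.9 y -0.7 z 108.2 hand yaw 0.11 ft [ 0.6 -4.3  3. ]
```

Converted, 0.004 m / 0.75 = 0.0053.

Call:
creep_tool --motion '[{"sx": 0.0053},{"sx": 0.0053},{"sx": 0.0053},{"sx": 0.0053},{"sx": 0.0053},{"sx": 0.0053},{}]'

```text
time_s: 3.35
tcp_pos: [0.5673, -0.2059, 0.1079]
orientation: [0.691, 0.723, -0.001, 0.0]
ft_force: [-0.0, -3.7, 4.1]
opening: 0.598
grip_force: 2.0
```

```bash
python3 m.py 4
```

```text
scene 436 crate [ 558.9 -131.1] [ 98.5 132.4] lane x -111.5 y 7.0 yaw 0.8
side 155 crate [ 558.6 -131.3] [ 96.8 136.3] lane x -111.9 y 3.8 yaw -0.0
tcp lane x -186.7 y 0.2 z 107.8 hand yaw 0.13 ft [-0.3 -5.   3.5]
```

View pics/scene4.png

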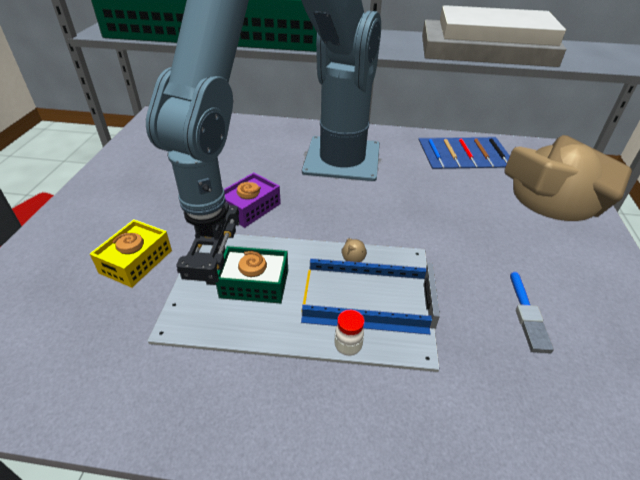

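Crate now square to the lane at (253,275), sitting about 5 mm to the left of centre. I'll push forward while drifting right.

Converted, 0.004 m / 0.75 = 0.0053, 0.001 m / 0.75 = 0.0013.

Call:
creep_tool --motion '[{"sx": 0.004},{"sx": 0.0053,"sy": 0.0013},{"sx": 0.0053,"sy": 0.0013},{"sx": 0.0053,"sy": 0.0013},{"sx": 0.0053,"sy": 0.0013},{"sx": 0.0053,"sy": 0.0013},{}]'

```text
time_s: 4.03
tcp_pos: [0.5709, -0.1823, 0.1076]
orientation: [0.691, 0.723, -0.001, -0.001]
ft_force: [0.1, -3.6, 2.7]
opening: 0.6
grip_force: 1.9
```

```bash
python3 m.py 5
```

```text
scene 425 crate [ 562.9 -106.7] [ 96.5 130.2] lane x -87.3 y 1.9 yaw 0.2
side 156 crate [ 561.7 -107.1] [ 97.  138.1] lane x -87.8 y -0.3 yaw -0.1
tcp lane x -163.3 y -4.5 z 107.4 hand yaw 0.15 ft [-1.1 -3.1  2.4]
```

Converted, 0.006 m / 0.75 = 0.008, 0.004 m / 0.75 = 0.0053.

Call:
creep_tool --motion '[{"sx": 0.0053},{"sx": 0.0067,"sy": 0.0007},{"sx": 0.0067,"sy": 0.0007},{"sx": 0.008},{"sx": 0.008},{"sx": 0.008},{"sx": 0.008},{"sx": 0.008},{"sx": 0.008},{"sx": 0.008},{"sx": 0.008},{"sx": 0.008},{"sx": 0.0067},{"sx": 0.0053},{"sx": 0.004},{}]'

```text
time_s: 5.47
tcp_pos: [0.5689, -0.101, 0.1076]
orientation: [0.691, 0.723, 0.0, -0.0]
ft_force: [-0.3, 0.1, -0.2]
opening: 0.599
grip_force: 0.0
```

```bash
python3 m.py 6
```

```text
scene 385 crate [560.5 -22.3] [ 97.1 124.3] lane x -2.9 y 0.7 yaw 0.7
side 176 crate [559.5 -26.2] [ 97.5 135.8] lane x -6.9 y -1.6 yaw 0.4
tcp lane x -82.5 y -6.2 z 107.8 hand yaw 0.17 ft [0.2 0.6 0.3]
```

View pics/scene6.png

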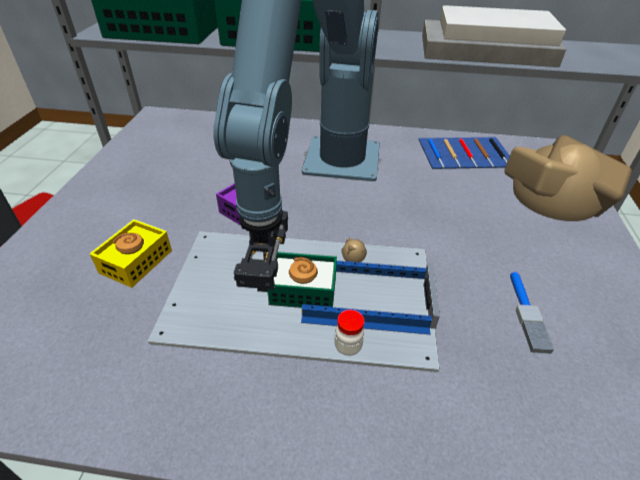

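Crate is in the mouth at (303,280), with clear gaps on both sides. Continue.

Converted, 0.006 m / 0.75 = 0.008, 0.005 m / 0.75 = 0.0067.

Call:
creep_tool --motion '[{"sx": 0.0053},{"sx": 0.0067},{"sx": 0.008},{"sx": 0.008},{"sx": 0.008},{"sx": 0.008},{"sx": 0.008},{"sx": 0.008},{"sx": 0.008},{"sx": 0.008},{"sx": 0.008},{"sx": 0.008},{"sx": 0.008},{"sx": 0.008},{"sx": 0.008},{"sx": 0.0067},{"sx": 0.0053},{"sx": 0.004},{}]'

```text
time_s: 7.15
tcp_pos: [0.5645, -0.0023, 0.1078]
orientation: [0.691, 0.723, 0.0, -0.0]
ft_force: [0.0, -1.1, 2.9]
opening: 0.602
grip_force: 1.2
```

```bash
python3 m.py 7
```

```text
scene 409 crate [556.   80.5] [ 99.  115.8] lane x 100.0 y 0.8 yaw 1.0
side 216 crate [554.7  71.4] [ 97.2 137.1] lane x 90.8 y -1.0 yaw 0.7
tcp lane x 16.9 y -5.7 z 107.7 hand yaw 0.18 ft [ 1.6 -1.5  1.6]
```

Converted, 0.006 m / 0.75 = 0.008, 0.005 m / 0.75 = 0.0067.

Call:
creep_tool --motion '[{"sx": 0.0053},{"sx": 0.0067},{"sx": 0.008},{"sx": 0.008},{"sx": 0.008},{"sx": 0.008},{"sx": 0.008},{"sx": 0.008},{"sx": 0.008},{"sx": 0.008},{"sx": 0.008},{"sx": 0.0067},{"sx": 0.0053},{"sx": 0.004},{"sx": 0.0027},{}]'

```text
time_s: 8.58
tcp_pos: [0.5608, 0.074, 0.1076]
orientation: [0.691, 0.723, -0.0, -0.0]
ft_force: [0.0, -3.7, 1.6]
opening: 0.601
grip_force: 1.6
```

```bash
python3 m.py 8
```

```text
scene 395 crate [552.  159.6] [ 96.9 109.3] lane x 179.2 y 1.4 yaw 0.3
side 254 crate [551.6 148.7] [ 98.5 136.3] lane x 168.2 y -1.3 yaw 0.6
tcp lane x 93.2 y -5.4 z 107.6 hand yaw 0.15 ft [-0.3 -3.4  2.1]
```

View pics/side8.png

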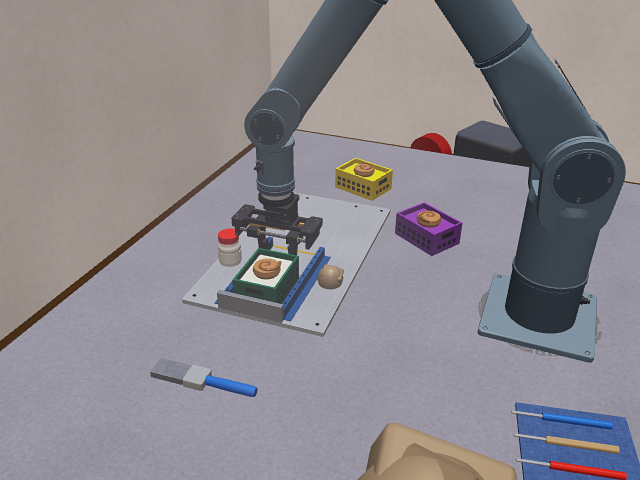

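Crate centred between the rails at (266,275), about 10 mm short of the buffer. The jar at (229,247) stays below the hand's body. Next, a slow push until the force rises.

Converted, 0.002 m / 0.75 = 0.0027, 0.001 m / 0.75 = 0.0013.

Call:
creep_tool --motion '[{"sx": 0.0027},{"sx": 0.0027},{"sx": 0.0027},{"sx": 0.0013},{"sx": 0.0013},{"sx": 0.0013},{}]'

```text
time_s: 9.27
tcp_pos: [0.5605, 0.0823, 0.1077]
orientation: [0.691, 0.723, -0.0, 0.0]
ft_force: [0.1, -4.7, 2.2]
opening: 0.602
grip_force: 2.2
```

Call:
creep_tool --motion '[{"sx": 0.0013},{"sx": 0.0013},{}]'

```text
time_s: 9.52
tcp_pos: [0.5604, 0.0838, 0.1076]
orientation: [0.691, 0.723, -0.0, 0.0]
ft_force: [0.4, -5.9, 2.4]
opening: 0.6
grip_force: 2.9
```

Converted, 0.001 m / 0.75 = 0.0013.

Call:
creep_tool --motion '[{"sx": 0.0013},{"sx": 0.0013},{}]'

```text
time_s: 9.77
tcp_pos: [0.5604, 0.084, 0.1077]
orientation: [0.691, 0.722, -0.001, 0.001]
ft_force: [-0.1, -9.8, 3.2]
opening: 0.597
grip_force: 5.0
```

Call:
creep_tool --motion '[{"sx": 0.0013},{"sx": 0.0013},{}]'

```text
time_s: 10.02
tcp_pos: [0.5602, 0.0842, 0.1077]
orientation: [0.692, 0.722, -0.002, 0.001]
ft_force: [-0.4, -14.3, 5.7]
opening: 0.601
grip_force: 7.1
```

Stalled against the buffer with the force rising. One more light nudge, then withdraw back and up.

Converted, 0.001 m / 0.75 = 0.0013.

Call:
creep_tool --motion '[{"sx": 0.0013},{"sx": 0.0013},{}]'

```text
time_s: 10.27
tcp_pos: [0.5601, 0.0843, 0.1077]
orientation: [0.692, 0.722, -0.003, 0.002]
ft_force: [-0.7, -18.5, 5.7]
opening: 0.601
grip_force: 9.2
```

Call:
creep_tool --motion '[{"sx": -0.0053},{"sx": -0.008},{"sx": -0.0133},{"sx": -0.0267},{"sx": -0.0267},{"sx": -0.0267,"sz": -0.0133},{"sx": -0.0267,"sz": -0.04},{"sx": -0.0267,"sz": -0.04},{"sx": -0.04,"sz": -0.04},{"sx": -0.04,"sz": -0.04},{"sx": -0.04,"sz": -0.0133},{},{}]'

```text
time_s: 11.35
tcp_pos: [0.5699, -0.1199, 0.2474]
orientation: [0.692, 0.722, 0.001, 0.001]
ft_force: [-0.3, 1.4, -1.0]
opening: 0.6
grip_force: 0.0
```

```bash
python3 m.py 9
```

Run:
```python
from h import *
f=grab("scene"); save(f,"s9.png"); g=grab("side")
a=cv2.resize(f["color"][200:380,180:460],(800,514)); b=cv2.resize(g["color"][180:340,170:400],(800,556))
cv2.imwrite("pics/c9.png",np.vstack([cv2.resize(a,(467,300)),cv2.resize(b,(467,300))])[:,:,::-1])
```

```text
scene 551 crate [551.7 159.1] [ 98.2 130.1] lane x 178.7 y 1.7 yaw -0.1
side 250 crate [551.  158.4] [ 98.3 133.4] lane x 177.9 y -1.1 yaw -0.2
tcp lane x -97.7 y -5.8 z 245.9 hand yaw 0.22 ft [-0.3  0.4  0.1]
```

View pics/c9.png

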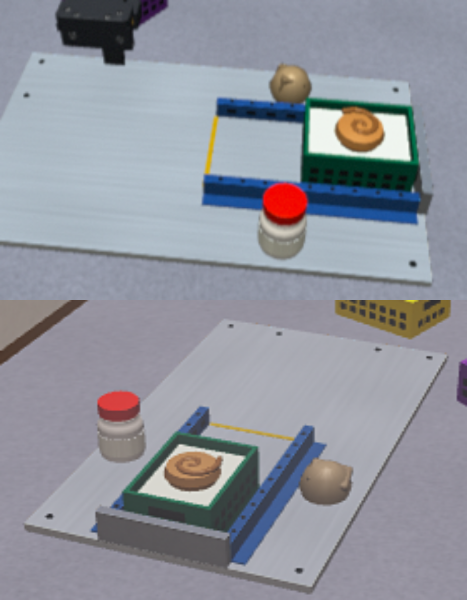

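The crate is against the buffer (crop at (360,145)), square and centred at lane x ≈ 178.5 mm. The hand is clear, and the jar and rock are untouched.

Call:
creep_tool --motion '[{},{}]'

```text
time_s: 11.72
tcp_pos: [0.5696, -0.117, 0.246]
orientation: [0.69, 0.724, -0.0, -0.001]
ft_force: [0.3, 0.2, 0.2]
opening: 0.601
grip_force: 0.0
```

```bash
python3 -c "from rig import finish_job; print(finish_job())"
```

```text
the job is handed in; nothing more can be done
None
```

The crate is home against the buffer, square and within about 2 mm of the lane's centre, the hand is drawn clear, and the job was handed in at about 12 s; the pictures showed no contact with a rail, the jar or the rock.

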